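Brace the button jar and unscrew its cap

TASK

The spare-button jar spins freely in its stand, so first lay the loose aluminium bar into the notches of both blue posts, against the jar's flat side, and let go of it. Then unscrew the tight orange cap anticlockwise until its thread is free, lift it straight off, and finish while still holding it level, about 2 to 3 cm clear above the jar's mouth. Leave the jar standing in its stand, the bar in its notches, and the other things on the counter where they are.

Things in the scene. Friction and masses are not known exactly. Their poses are not given: they have to be found in the camera images.
- stand: Fixed jar stand: dark steel plate 150x216x5 mm (x -98 to +52, y +-108 mm) with a grey round well (64 mm inside, floor 5 mm, rim 13 mm above the counter) and two blue posts at x = -60.5, y = +-82 mm, 14 mm thick in y, 37 mm high. Origin: on the counter under the well's axis, z up. At yaw 0 the posts are on the robot's side of the jar; yaw is within 0.3 rad.
- notches (a point): Midway between the posts' notches, on the level of their floors, 17 mm above the counter, turned like the stand: the seat of the bar's origin, bar's y along the stand's y. The notches open upward, run along y and are 37.5 mm wide with flared mouths.
- jar: Loose button jar, 0.45 kg: round white foot 60 mm wide, 9 mm high, in the well with 2 mm play; clear square body 80x80 mm from 9 to 59 mm above the origin; neck 39 mm wide. Origin: centre of the foot's underside (5 mm above the counter), z up, x and y square to the flat sides. Face -x is about 3.5 mm from a seated bar. Braced, it still turns some 5 to 10 degrees with the cap.
- mouth (a point): Centre of the jar's mouth, 84 mm above the jar's origin: the top of its black rubber seal once the cap is off (the seal is sprung and pressed down 3 mm by the closed cap, which it holds tight against the thread).
- cap: Orange screw cap, 56 mm wide, 24 mm high, 0.05 kg. Origin: centre of its lower edge, z up; white stripe on top at -x. Screwed home: 61 mm above the jar's origin, x along the jar's x. Takes about 0.5 N m; turned anticlockwise from above, relative to the jar, it rises 2 to 3 mm and is free after 45 degrees; lift at 55 to 80 degrees; a stop is at 87. Lifted 24 mm it clears the mouth.
- bar: Loose pale aluminium bar, 34x210x16 mm (long in y), 0.22 kg, flat on the counter right of the stand. Origin: centre of the underside. Same either way round. A black grip stands in the middle of its top: 14 mm in x, 28 mm in y, 16 to 48 mm above the underside. Close the fingers along the bar (on the 28 mm), for the jar leaves no room for a finger beside the seated bar.
- thread_spool_0: Bystander, leave alone: red thread spool, 29x29x47 mm, standing left of the stand. Origin: centre of its underside.
- pin_tin: Bystander, leave alone: round teal pin tin, 60x60x21 mm, behind the stand. Origin: centre of its underside.
- tailor_chalk_1: Bystander, leave alone: flat pink triangle of tailor's chalk, 40x44x8 mm, left of the stand. Origin: centre of its underside.
- receipt_roll_1: Bystander, leave alone: white paper receipt roll, 60x60x57 mm, standing to the right behind the bar. Origin: centre of its underside.
- tag_bundle: Bystander, leave alone: bundle of garment tags on a ring, 36x94x23 mm, far left. Origin: centre of its underside.
- sticky_block: Bystander, leave alone: yellow block of sticky notes, 51x51x18 mm, far left. Origin: centre of its underside.
Not all that is in view belongs to the job. What is meant by the cap is not pink or purple, and is the larger of those in its own colour.

How it is judged (in metres and radians):
On the way, in this order (a step that is already met when the one before it is completed fails the run):
1. the bar lies in the notches of both posts, let go, with the cap still screwed on (z of bar in the frame of stand between 0.014 and 0.02 m and x of bar in the frame of stand between -0.066 and -0.055 m and y of bar in the frame of stand between -0.014 and 0.014 m and angle between the z axis of bar and the z axis of stand, either way round below 0.06 rad and angle between the y axis of bar and the y axis of stand, either way round below 0.08 rad and contact force between the fingers and bar below 0.2 N and z of cap in the frame of jar below 0.0625 m), for 0.2 s.
2. the cap is turned free of its thread, still on the neck, with the bar in place (z of bar in the frame of stand between 0.014 and 0.02 m and x of bar in the frame of stand between -0.066 and -0.055 m and y of bar in the frame of stand between -0.014 and 0.014 m and angle between the z axis of bar and the z axis of stand, either way round below 0.06 rad and angle between the y axis of bar and the y axis of stand, either way round below 0.08 rad and angle between the x axis of cap and the x axis of jar, either way round above 0.7 rad and z of cap in the frame of jar below 0.075 m), for 0.1 s.
At the end, for the whole second after the job is handed in: The fingers hold the cap still, touching nothing else, level to 0.2 rad, within 20 mm of the jar's axis, its lower edge 85 to 145 mm above the jar's origin. The bar lies untouched in both notches (height to 3 mm, lengthwise to 14 mm) and the jar stands upright in its well (z of bar in the frame of stand between 0.014 and 0.02 m and x of bar in the frame of stand between -0.066 and -0.055 m and y of bar in the frame of stand between -0.014 and 0.014 m and angle between the z axis of bar and the z axis of stand, either way round below 0.06 rad and angle between the y axis of bar and the y axis of stand, either way round below 0.08 rad and horizontal distance between jar and stand below 0.006 m and height (world z) of jar below 0.009 m and angle between jar's own z axis and vertical below 0.06 rad and z of cap in the frame of jar between 0.085 and 0.145 m and horizontal distance between cap and jar below 0.02 m and angle between cap's own z axis and vertical below 0.2 rad and linear speed of cap below 0.03 m/s and contact force between the fingers and cap above 1 N and contact force between cap and jar below 0.1 N and contact force between the fingers and bar below 0.2 N); the arm keeps its last pose, push and grip.
It fails at once if the jar is lifted or tipped out of its well (height (world z) of jar above 0.02 m or angle between jar's own z axis and vertical above 0.2 rad).
It fails at once if a bystander is moved more than 30 mm (distance of any of thread_spool_0, pin_tin, tailor_chalk_1, receipt_roll_1, tag_bundle, sticky_block from where it was at the start of the episode above 0.03 m).
It also fails if it takes over 56 s, if anything falls off the work surface, if the arm or the gripper's body presses on something with over 40 N, if the wrist force passes 120 N, or if a joint passes its speed limit or range.

ROBOT

A 6-joint arm with a two-finger parallel gripper is mounted at the origin on a cart in front of the work surface, level with it; the furniture and walls round the work are solid. World frame = base frame: x ahead of the robot, y to its left, z up, the work surface at z = 0. Lengths are in mm, angles in rad, forces in N, time in s.
With the tool pointing down it reaches from about 275 to 1000 mm from the base axis. Payload 8.4 kg.
Tool frame: the origin (TCP) lies at the very end of the fingers, on their centre line; the grasp point (between the pads) lies 19 mm behind it; z points along the fingers, y is the line along which they close (so a half turn about z gives the same grasp; the last joint's range is limited). The gripper opens to 85 mm and grips with 20 to 120 N. Pads are 22 mm wide; open, the fingers measure 114 mm over their backs; the gripper's body (76 mm by 85 mm) begins 54 mm behind the grasp point. The pads swing forward as they close: fully open they stand 13 mm farther back than shut.
Start: joints at [1.17, 0.353, 1.633, -0, 1.155, -0.002], TCP at [242.694, 575.958, 200.581] pointing down, gripper open.
Joint ranges: [-2.63, 2.63], [-0.92, 2.1], [0.06, 2.66], [-1.3, 4.44], [0, 2.69], [-3.02, 3.02]. Speed limits (rad/s): [2.22, 2.22, 2.79, 3.14, 3.14, 3.14].

INTERFACE

Orientations are given as [roll, pitch, yaw] about the fixed x, y, z axes, in that order (R = Rz(yaw) Ry(pitch) Rx(roll)).
In Python, from rig import sensors, grab_frame, camera_params, order gives the robot as it stands. The module is installed in compiled form; this text tells all that it offers.
- The arm moves only by the tool move_arm, never from a script. Its argument "motion" is a list of rows, each a list of 7 numbers: the turn, a rotation vector about the tool's x, y, z in shares of pi rad (1.0 is pi rad), then the shift along the tool's x, y, z in fractions of the full range, 1 being 1 m, then the finger opening in m, from 0 to 0.0854. A call has 1 to 8 rows; each row is the pose to reach, as a shift and turn from the pose commanded when the call began, along the tool's axes at that moment; what a row does not reach only later rows make up. A row lasts 1/8 s, in which the tool goes at most 62.5 mm and 10.7 degrees, less where a joint would pass 70% of its speed; a pose out of reach is approached as far as the arm can. Shift and turn numbers lie between -1 and 1, and a call with a number outside is refused. A call with a gripper value outside its range is refused whole. The fingers move at their own pace and stop on an object; "grip_force" is the grip in N (left out, the last holds). Time passes only in rows, so rows that repeat a pose let the fingers close. It gives the time, the measured TCP pose, the force, the opening and the grip force at its end, in the units of the state.
- sensors.sense(): the state, without advancing time (a new reading comes with each control period).
- grab_frame(name): name is "side" or "top"; returns (picture, depth): 480x640x3 uint8, red, green, blue; 480x640 float32, mm along the optical axis (not along the pixel's ray), 0 where there is no reading.
- camera_params(name): a dict with "camera_matrix" (3x3 intrinsics, pixels), "world_from_camera" (4x4, takes a point from camera to world coordinates). Camera axes: x right, y down, z forward; pixel columns grow to the right and rows downward; lengths in mm; the calibration is good to about 2 mm. A picture is of the moment at which its call begins. camera_params takes no time and is no camera call.
- order.sign_off(): hands the job in; it is judged then, once.
The state is a dict: "clock": time; "qpos": joint angles; "qvel": joint speeds; "joint_efforts": joint torques, N m; "eef_pos": TCP position; "tcp_rot": TCP orientation; "contact_force": force on the tool from outside, world axes, zero at the start; "wrist_torque": the same for the moment, N m; "opening": opening from 0.0 (shut) to 1.0 (fully open); "grasp_force": force on a finger pad.
Only numpy, scipy, OpenCV 4.12 (cv2) and the standard library are available. Lean on these libraries where they do the work, as an engineer would, in place of code of your own. Each camera call takes 0.05 s, during which the arm holds its last target. There are 200 camera calls.

## Working session

There is one attempt and no reset: what is moved stays moved. The work goes in short steps, Python scripts to look and compute and a tool call to move; the robot and the scene stay as the last step left them, time stands still between calls to the robot, and variables do not carry over. Pictures are saved under pics/ and viewed, at most 14 in all, crops included, and the job is handed in when it is done.

Besides the shell and the picture viewer there is one more tool, called after ">>>" as name(argument=value, ...), one argument or row to a line, values as JSON. move_arm: Moves the arm, as the interface text tells. Its arguments: {"type":"object","properties":{"motion":{"type":"array","items":{"type":"array","items":{"type":"number"}}},"grip_force":{"type":"number"}},"required":["motion"]}

```bash
mkdir -p pics; cat > h.py <<'E'
import numpy as np, cv2
from rig import sensors, grab_frame, camera_params, order
from scipy.spatial.transform import Rotation as R
def snap(n,tag):
    p,d=grab_frame(n); cv2.imwrite(f'pics/{tag}.png',p[:,:,::-1]); np.save(f'pics/{tag}.npy',d); return p,d
def world(n,d):
    c=camera_params(n); K=np.array(c['camera_matrix']); T=np.array(c['world_from_camera'])
    v,u=np.mgrid[:480,:640]; P=np.stack([(u-K[0,2])/K[0,0]*d,(v-K[1,2])/K[1,1]*d,d],-1)
    return P@T[:3,:3].T+T[:3,3]
E
python3 - <<'E'
from h import *
for n in('side','top'):
    p,d=snap(n,n+'0'); c=camera_params(n); print(n,np.round(c['camera_matrix'],1).tolist(),np.round(c['world_from_camera'],3).tolist())
print(sensors.sense())
E
```

```text
side [[457.8, 0.0, 323.0], [0.0, 457.8, 241.0], [0.0, 0.0, 1.0]] [[-0.995, -0.08, 0.062, 510.356], [-0.1, 0.674, -0.732, 843.098], [0.017, -0.734, -0.679, 770.877], [0.0, 0.0, 0.0, 1.0]]
top [[477.5, 0.0, 319.0], [0.0, 477.5, 238.2], [0.0, 0.0, 1.0]] [[-0.028, -0.983, 0.183, 338.472], [-1.0, 0.028, -0.0, 92.873], [-0.005, -0.183, -0.983, 1318.227], [0.0, 0.0, 0.0, 1.0]]
{'clock': 0.1, 'qpos': array([ 1.16961005e+00,  3.53585000e-01,  1.63405357e+00, -3.01906670e-05,
        1.15521444e+00, -2.38171002e-03]), 'qvel': array([-0.00199525, -0.00131038, -0.00093966, -0.00203895,  0.0001327 ,
       -0.00042979]), 'joint_efforts': array([-2.97031129e-04, -6.06361699e+01, -3.42819715e+01,  1.36395983e-05,
        3.90058718e-03, -1.49438699e-05]), 'eef_pos': array([242.51440983, 575.52343208, 199.93561779]), 'tcp_rot': array([-3.14033223e+00,  2.46036200e-05,  2.74280031e+00]), 'contact_force': array([ 0.06302661,  0.11138324, -0.15534171]), 'wrist_torque': array([ 0.00777233,  0.04040191, -0.01545163]), 'grasp_force': 0.0, 'opening': 0.9984221064427058}
```

View pics/side0.png

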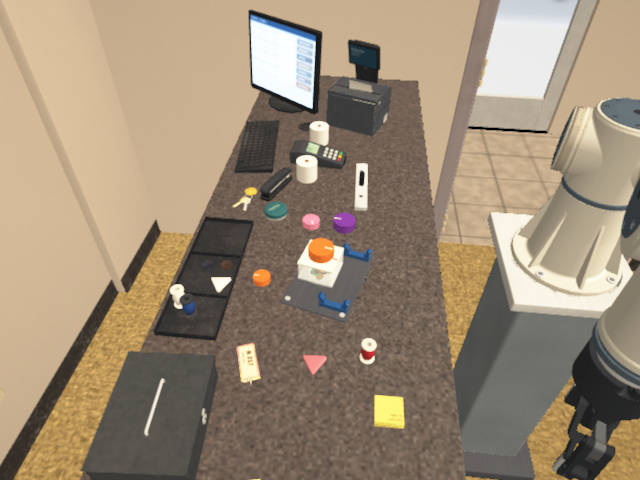

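View pics/top0.png

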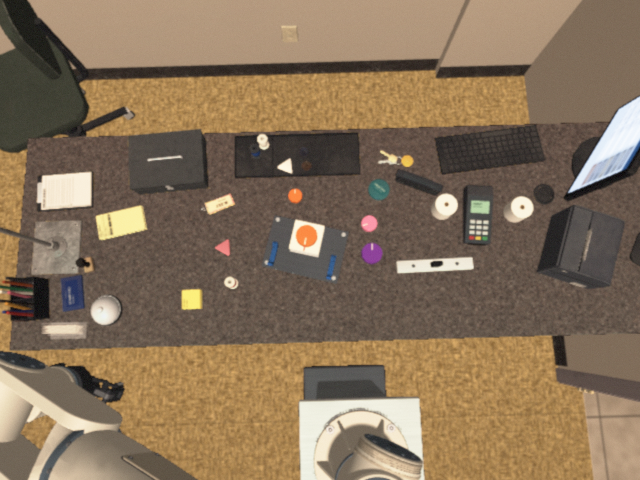

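Side view: the cap is on the jar at (321,250), the posts are at (357,253) and (333,302), and the bar is at (361,186). Cap candidates in the top view are the large orange one on the jar (306,236), a small orange one (295,196), pink (369,223) and purple (372,253). I choose (306,236). The bar's grip is at (436,264).

```bash
python3 - <<'E'
from h import *
p=cv2.imread('pics/top0.png'); 
a=cv2.resize(p[205:290,260:350],None,fx=6,fy=6,interpolation=cv2.INTER_CUBIC)
b=cv2.resize(p[245:290,385:485],None,fx=6,fy=6,interpolation=cv2.INTER_CUBIC)
c=np.zeros((510+0,540,3),np.uint8); cv2.imwrite('pics/cr1.png',a); 
d=np.load('pics/top0.npy'); W=world('top',d)
hsv=cv2.cvtColor(p,cv2.COLOR_BGR2HSV)
def mask(lo,hi,roi):
    m=cv2.inRange(hsv,lo,hi); z=np.zeros_like(m); y0,y1,x0,x1=roi; z[y0:y1,x0:x1]=m[y0:y1,x0:x1]; return z>0
def rep(n,m):
    P=W[m]; print(n,m.sum(),np.round(np.median(P,0),1),np.round(P.min(0),1),np.round(P.max(0),1)); return P
rep('cap',mask((3,150,150),(15,255,255),(215,260,290,325)))
posts=[rep('post',mask((100,120,60),(125,255,255),r)) for r in((235,275,260,285),(250,285,320,345))]
m=mask((0,0,190),(180,45,255),(250,285,390,480)); P=rep('bar',m)
ys,xs=np.nonzero(m); print('bar rect px',cv2.minAreaRect(np.c_[xs,ys].astype(np.float32)))
P2=P[(P[:,2]>8)&(P[:,2]<25)]; r=cv2.minAreaRect(P2[:,:2].astype(np.float32)); print('bar',r)
zz=np.zeros_like(m); zz[255:275,390:480]=True
G=W[zz&(W[:,:,2]>38)&(W[:,:,2]<60)]; print('grip',G.shape,np.round(G.mean(0),1),G.min(0),G.max(0))
# jar body
zz[:]=0; zz[215:265,285:330]=True
J=W[zz&(W[:,:,2]>58)&(W[:,:,2]<70)]; print('jar',J.shape,np.median(J[:,2]),cv2.minAreaRect(J[:,:2].astype(np.float32)))
C=W[zz&(W[:,:,2]>82)]; print('captop',C.shape,np.median(C,0),cv2.minEnclosingCircle(C[:,:2].astype(np.float32)))
# plate
zz[:]=0; zz[205:290,258:352]=True
Q=W[zz&(W[:,:,2]>2.)&(W[:,:,2]<9)]; print('plate',Q.shape,np.median(Q[:,2]),cv2.minAreaRect(Q[:,:2].astype(np.float32)))
E
```

```text
cap 312 [576.  124.5  90.2] [338.5  92.9  80.5] [ 601.   152.7 1318.2]
post 111 [540.7 220.6  18.9] [507.2 208.7   7.5] [570.6 232.9  40.6]
post 97 [502.1  62.4  20.2] [467.2  50.8  10.7] [529.8  76.9  39.1]
bar 835 [ 496.4 -216.6   15.3] [ 338.5 -331.6   -3.9] [ 516.9   92.9 1318.2]
bar rect px ((434.8024597167969, 264.74725341796875), (12.193649291992188, 76.15776062011719), 86.98721313476562)
bar ((498.25164794921875, -221.3375244140625), (34.20195007324219, 207.4217529296875), 1.2370845079421997)
grip (55, 3) [ 497.9 -219.1   46.8] [ 490.78014532 -235.04862738   38.97835982] [ 504.25731764 -206.34407696   54.73900282]
jar (503, 3) 63.464427692647405 ((575.96484375, 127.98824310302734), (79.9972915649414, 81.1861343383789), 75.9839859008789)
captop (368, 3) [575.35073579 126.95178471  90.12636124] ((471.14776611328125, 112.10710906982422), 134.06307983398438)
plate (2928, 3) 4.455172893514714 ((561.2891845703125, 134.65899658203125), (263.56842041015625, 238.25955200195312), 88.37347412109375)
```

View pics/cr1.png

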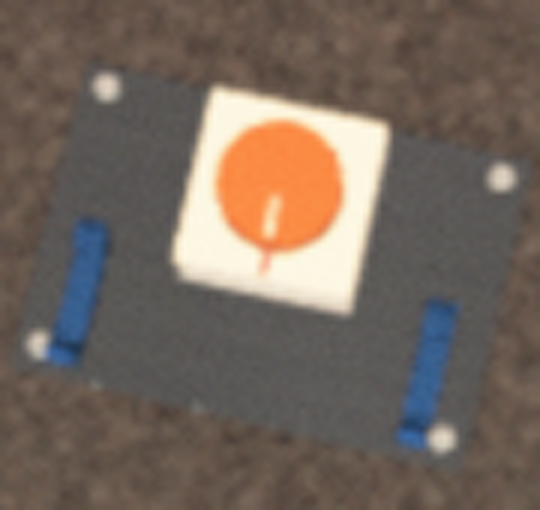

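The crop shows the white square jar at 6x. Its large orange cap has a white stripe towards -x at crop (270,215), and the posts are at (80,290) and (430,370). The choice of cap holds, so next I refine the stand pose with the four plate screws.

```bash
cat >> h.py <<'E'
def ray(n,uv,z):
    c=camera_params(n); K=np.array(c['camera_matrix']); T=np.array(c['world_from_camera'])
    r=T[:3,:3]@np.linalg.solve(K,[uv[0],uv[1],1]); return T[:3,3]+r*(z-T[2,3])/r[2]
def hsvmask(n,p,lo,hi,roi):
    m=cv2.inRange(cv2.cvtColor(p,cv2.COLOR_BGR2HSV),lo,hi); z=np.zeros_like(m); y0,y1,x0,x1=roi; z[y0:y1,x0:x1]=m[y0:y1,x0:x1]; return z>0
E
python3 - <<'E'
from h import *
S=np.array([ray('top',(260+(a-2.5)/6,205+(b-2.5)/6),6)[:2] for a,b in((107,87),(501,177),(38,345),(441,438))]); print(S.round(1))
c=S.mean(0); v=S[0]+S[2]-S[1]-S[3]; yaw=np.arctan2(-v[0],v[1]); w=S[0]+S[1]-S[2]-S[3]; yaw2=np.arctan2(w[1],w[0])
print('centre',c,'yaw',yaw,yaw2, 'origin',c+23*np.array([np.cos(yaw),np.sin(yaw)]))
p=cv2.imread('pics/top0.png'); W=world('top',np.load('pics/top0.npy'))
m=[]
for r in((235,275,260,285),(250,285,320,345)):
    k=hsvmask('top',p,(100,120,40),(125,255,255),r); P=W[k]; P=P[P[:,2]>27]; print(len(P),P.mean(0),P.min(0),P.max(0))
    for e in (1,): print(np.percentile(P,[5,95],0).round(1))
# side camera cap / bar cross-check
p=cv2.imread('pics/side0.png'); W=world('side',np.load('pics/side0.npy'))
z=np.zeros((480,640),bool); z[230:275,295:350]=1; C=W[z&(W[:,:,2]>86)&(W[:,:,2]<96)]; print('cap side',cv2.minEnclosingCircle(C[:,:2].astype(np.float32)),C.mean(0))
z[:]=0; z[155:215,345:375]=1; B=W[z&(W[:,:,2]>10)&(W[:,:,2]<20)]; print('bar side',cv2.minAreaRect(B[:,:2].astype(np.float32)))
G=W[z&(W[:,:,2]>42)&(W[:,:,2]<55)]; print('grip side',len(G),G.mean(0),G.min(0),G.max(0))
z[:]=0; z[220:330,275:385]=1; k=hsvmask('side',p,(100,120,40),(125,255,255),(235,320,310,380)); P=W[k]; P=P[P[:,2]>30]
for s in(P[P[:,1]>140],P[P[:,1]<140]): print('post side',len(s),s.mean(0),np.percentile(s,[3,97],0).round(1))
W=world('top',np.load('pics/top0.npy'));z[:]=0; z[215:265,285:330]=1;C=W[z&(W[:,:,2]>84)&(W[:,:,2]<96)];print('cap top',cv2.minEnclosingCircle(C[:,:2].astype(np.float32)),C.mean(0))
E
```

```text
[[640.8 208.4]
 [592.4  25.1]
 [519.6 241.7]
 [471.3  57.1]]
centre [556.02742698 133.09361485] yaw -0.256684288974658 -0.2632256909750578 origin [578.27387957 127.25449273]
41 [542.76576157 220.08089909  33.42789637] [507.15776916 210.27930757  27.05530128] [570.63850045 232.8701075   40.58065678]
[[509.2 210.6  27.5]
 [569.6 230.9  39.2]]
37 [501.62247083  62.40632057  33.8997469 ] [467.24498146  50.77621898  27.93791001] [529.75534153  76.91647834  39.11075606]
[[467.5  53.   29.8]
 [527.   74.3  38.1]]
cap side ((576.4077758789062, 127.81033325195312), 29.135194778442383) [576.39781235 130.10465136  90.92836732]
bar side ((501.73626708984375, -243.01177978515625), (59.86606979370117, 257.3028259277344), 9.475451469421387)
grip side 35 [ 498.85129242 -219.51834692   47.47168545] [ 492.68311441 -239.50072142   42.21466736] [ 504.90752877 -206.71145877   50.41212742]
post side 66 [540.14024726 242.89055774  56.8693342 ] [[507.7 212.   30.1]
 [569.4 267.5  77.3]]
post side 42 [495.25635076  67.62471098  34.77443908] [[466.   55.   30.3]
 [526.4  80.   39.3]]
cap top ((575.8816528320312, 128.0666046142578), 28.295934677124023) [575.73304469 127.63420231  90.09275144]
```

```bash
cat >> h.py <<'E'
def go(x,y,z,psi):
    "row from measured pose to TCP (mm) pointing down with yaw psi"
    s=sensors.sense(); R0=R.from_euler('xyz',s['tcp_rot']); R1=R.from_euler('xyz',[np.pi,0,psi])
    t=R0.inv().apply(np.array([x,y,z])-s['eef_pos'])/1000; r=(R0.inv()*R1).as_rotvec()
    print(round(s['clock'],2),'row',np.round(r,3).tolist(),np.round(t,4).tolist(),'F',s['contact_force'].round(1),'q',s['qpos'].round(2))
E
python3 -c "
from h import *
go(498.2,-220.8,130,.0216)"
```

```text
0.1 row [-0.0, 0.002, 2.721] [-0.5448, -0.6345, 0.0707] F [ 0.1  0.1 -0.2] q [ 1.17  0.35  1.63 -0.    1.16 -0.  ]
```

The rows are not in the units I measure in: turns go in shares of pi rad. I convert before sending: 2.721 rad / 3.1416 = 0.8661.

>>> move_arm(
  motion=[
    [0,0.0006,0.8661,-0.5448,-0.6345,0.0707,0.06],
    [0,0.0006,0.8661,-0.5448,-0.6345,0.0707,0.06],
    [0,0.0006,0.8661,-0.5448,-0.6345,0.0707,0.06],
    [0,0.0006,0.8661,-0.5448,-0.6345,0.0707,0.06],
    [0,0.0006,0.8661,-0.5448,-0.6345,0.0707,0.06],
    [0,0.0006,0.8661,-0.5448,-0.6345,0.0707,0.06],
    [0,0.0006,0.8661,-0.5448,-0.6345,0.0707,0.06],
    [0,0.0006,0.8661,-0.5448,-0.6345,0.0707,0.06],
  ],
  grip_force=60,
)

```text
clock: 1.1
eef_pos: [395.3, 99.7, 158.4]
tcp_rot: [-3.141, -0.001, 1.237]
contact_force: [1.0, 0.5, -1.0]
opening: 0.701
grasp_force: 0.0
```

```bash
python3 -c "
from h import *
go(498.2,-220.8,130,.0216)"
```

```text
1.1 row [-0.001, -0.001, 1.215] [-0.2691, 0.2023, 0.0281] F [ 1.   0.5 -1. ] q [0.24 0.06 2.12 0.   0.97 0.58]
```

Scaled: 1.215 rad / 3.1416 = 0.3867.

>>> move_arm(
  motion=[
    [0,0,0.3867,-0.269,0.202,0.028,0.06],
    [0,0,0.3867,-0.269,0.202,0.028,0.06],
    [0,0,0.3867,-0.269,0.202,0.028,0.06],
    [0,0,0.3867,-0.269,0.202,0.028,0.06],
    [0,0,0.3867,-0.269,0.202,0.028,0.06],
    [0,0,0.3867,-0.269,0.202,0.028,0.06],
    [0,0,0.3867,-0.269,0.202,0.028,0.06],
    [0,0,0.3867,-0.269,0.202,0.028,0.06],
  ],
)

```text
clock: 2.1
eef_pos: [499.1, -218.3, 129.6]
tcp_rot: [-3.14, 0.001, 0.028]
contact_force: [-0.8, 0.2, -0.6]
opening: 0.702
grasp_force: 0.0
```

```bash
python3 - <<'E'
from h import *
go(498.2,-220.8,21,.0216)
p,d=snap('side','s1'); p=p[:,:,::-1]
cv2.imwrite('pics/cr2.png',cv2.resize(p[60:230,290:450],None,fx=3.5,fy=3.5,interpolation=cv2.INTER_CUBIC))
E
```

```text
2.1 row [-0.001, 0.001, 0.006] [-0.0009, 0.0026, 0.1086] F [-0.8  0.2 -0.6] q [-0.42  0.31  1.87  0.    0.96  1.13]
```

View pics/cr2.png

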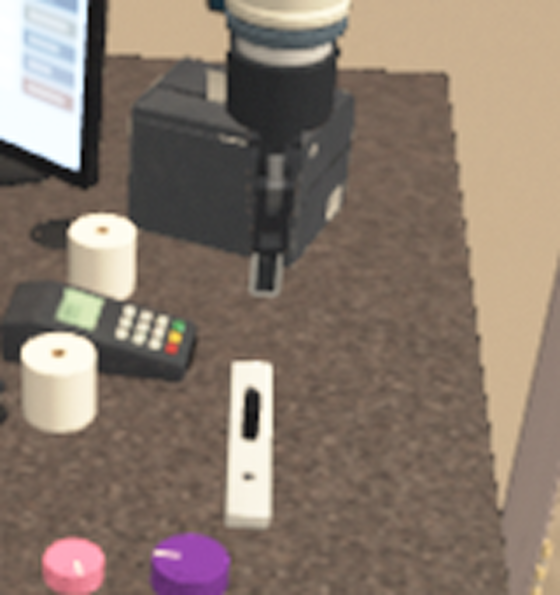

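The gripper hangs over the bar with its fingertips at crop (265,290), in line with the grip at (251,413). I descend and close.

Scaled: 0.006 rad / 3.1416 = 0.0019.

>>> move_arm(
  motion=[
    [0,0.0003,0.0019,-0.0009,0.0026,0.05,0.06],
    [0,0.0003,0.0019,-0.0009,0.0026,0.09,0.06],
    [0,0.0003,0.0019,-0.0009,0.0026,0.1086,0.06],
    [0,0.0003,0.0019,-0.0009,0.0026,0.1086,0.06],
    [0,0.0003,0.0019,-0.0009,0.0026,0.1086,0.0],
    [0,0.0003,0.0019,-0.0009,0.0026,0.1086,0.0],
    [0,0.0003,0.0019,-0.0009,0.0026,0.1086,0.0],
    [0,0.0003,0.0019,-0.0009,0.0026,0.1086,0.0],
  ],
  grip_force=60,
)

```text
clock: 3.15
eef_pos: [498.9, -220.8, 22.0]
tcp_rot: [-3.141, -0.001, 0.022]
contact_force: [0.3, -1.3, -0.7]
opening: -0.005
grasp_force: 0.0
```

The fingers shut on nothing, so I look again.

```bash
python3 - <<'E'
from h import *
print(sensors.sense())
p,d=snap('side','s2'); p=p[:,:,::-1]
q,d=snap('top','t2'); q=q[:,:,::-1]
a=cv2.resize(p[120:230,300:420],(480,440),interpolation=cv2.INTER_CUBIC); b=cv2.resize(q[225:305,395:475],(320,320),interpolation=cv2.INTER_CUBIC)
o=np.zeros((440,800,3),np.uint8); o[:,:480]=a; o[:320,480:]=b; cv2.imwrite('pics/cr3.png',o)
E
```

```text
{'clock': 3.15, 'qpos': array([-4.20071554e-01,  4.68587817e-01,  1.93648566e+00,  1.61516605e-03,
        7.35600702e-01,  1.12767034e+00]), 'qvel': array([-0.00140647,  0.00536825,  0.00143743,  0.00115742, -0.00160467,
       -0.00061547]), 'joint_efforts': array([ 2.60427216e-02, -5.75020266e+01, -2.31224853e+01,  5.23262832e-03,
       -4.43172001e-03, -2.86486007e-03]), 'eef_pos': array([ 498.94477616, -220.7717974 ,   21.98496295]), 'tcp_rot': array([-3.14100604e+00, -1.29435764e-03,  2.18570227e-02]), 'contact_force': array([ 0.25169457, -1.28921113, -0.7079431 ]), 'wrist_torque': array([-0.01183178, -0.04159974, -0.00809042]), 'grasp_force': 0.0, 'opening': -0.005349281548518492}
```

View pics/cr3.png

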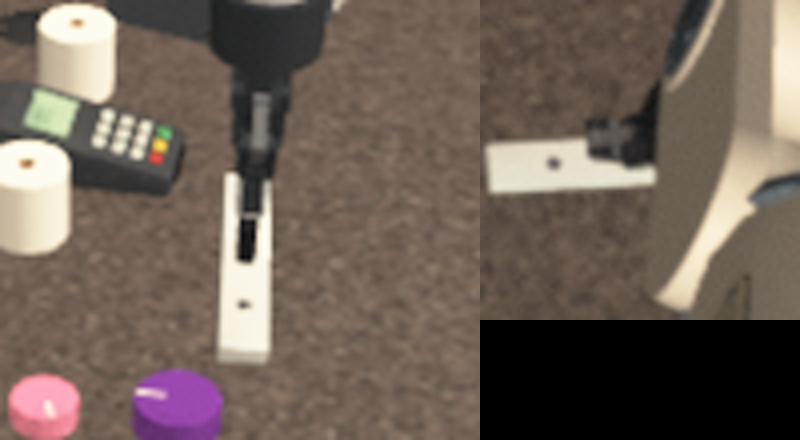

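```bash
python3 - <<'E'
from h import *
for n in('side','top'):
    c=camera_params(n); K=np.array(c['camera_matrix']); T=np.linalg.inv(np.array(c['world_from_camera']))
    for P in((499,-220.8,22),(498,-220.7,48),(498,-206.7,48),(498,-234.7,48),(499,-220.8,95),(498,-220.7,16)):
        q=K@(T[:3,:3]@P+T[:3,3]); print(n,P,(q[:2]/q[2]).round(1))
for t in('s2','side0'):
    W=world('side',np.load(f'pics/{t}.npy'))
    for v in range(168,192,2): print(t,v,W[v,359:365:2].round(0).tolist())
E
```

```text
side (499, -220.8, 22) [360.3 181.5]
side (498, -220.7, 48) [361.4 173.9]
side (498, -206.7, 48) [361.2 176.8]
side (498, -234.7, 48) [361.6 171. ]
side (499, -220.8, 95) [362.3 159.3]
side (498, -220.7, 16) [360.5 183.3]
top (499, -220.8, 22) [434.7 264. ]
top (498, -220.7, 48) [436.9 263.1]
top (498, -206.7, 48) [431.7 263.3]
top (498, -234.7, 48) [442.1 263. ]
top (499, -220.8, 95) [441.2 260.3]
top (498, -220.7, 16) [434.1 264.7]
s2 168 [[506.0, -217.0, 69.0], [501.0, -209.0, 75.0], [495.0, -206.0, 77.0]]
s2 170 [[505.0, -218.0, 62.0], [500.0, -206.0, 70.0], [495.0, -212.0, 67.0]]
s2 172 [[505.0, -216.0, 57.0], [500.0, -210.0, 61.0], [494.0, -211.0, 61.0]]
s2 174 [[504.0, -220.0, 47.0], [499.0, -218.0, 49.0], [493.0, -221.0, 48.0]]
s2 176 [[504.0, -210.0, 48.0], [499.0, -209.0, 49.0], [493.0, -214.0, 46.0]]
s2 178 [[504.0, -210.0, 41.0], [498.0, -208.0, 43.0], [493.0, -208.0, 43.0]]
s2 180 [[503.0, -208.0, 36.0], [498.0, -211.0, 34.0], [492.0, -207.0, 38.0]]
s2 182 [[503.0, -211.0, 27.0], [497.0, -207.0, 31.0], [492.0, -211.0, 28.0]]
s2 184 [[502.0, -208.0, 22.0], [497.0, -211.0,
[... 521 characters left out ...]
-217.0, 50.0], [499.0, -217.0, 50.0], [494.0, -219.0, 49.0]]
side0 176 [[504.0, -213.0, 46.0], [499.0, -212.0, 47.0], [493.0, -216.0, 45.0]]
side0 178 [[504.0, -208.0, 43.0], [498.0, -210.0, 42.0], [493.0, -207.0, 44.0]]
side0 180 [[503.0, -210.0, 34.0], [498.0, -208.0, 37.0], [492.0, -213.0, 34.0]]
side0 182 [[503.0, -208.0, 29.0], [497.0, -206.0, 31.0], [492.0, -211.0, 28.0]]
side0 184 [[502.0, -211.0, 20.0], [497.0, -206.0, 24.0], [491.0, -214.0, 19.0]]
side0 186 [[502.0, -207.0, 17.0], [496.0, -211.0, 14.0], [491.0, -208.0, 16.0]]
side0 188 [[501.0, -199.0, 16.0], [496.0, -197.0, 17.0], [490.0, -199.0, 16.0]]
side0 190 [[501.0, -192.0, 13.0], [495.0, -188.0, 17.0], [490.0, -185.0, 19.0]]
```

The depth shows the shut fingertips at about z 52-57, above the 48 mm grip, although the reported TCP is z = 22. I check the tip height in the frame taken before the descent.

```bash
python3 - <<'E'
from h import *
W=world('side',np.load('pics/s1.npy'))
for v in range(128,150): print(v,W[v,361:371:3].round(0).astype(int).tolist())
print()
W=world('side',np.load('pics/s2.npy'))
for v in range(150,176,1): print(v,W[v,357:367:3].round(0).astype(int).tolist())
E
```

```text
128 [[509, -163, 220], [502, -159, 223], [495, -158, 224], [488, -158, 224]]
129 [[509, -159, 220], [502, -155, 222], [495, -157, 222], [488, -155, 223]]
130 [[509, -175, 208], [502, -154, 220], [494, -160, 217], [487, -157, 219]]
131 [[509, -164, 211], [502, -155, 217], [494, -158, 215], [487, -156, 217]]
132 [[508, -513, 14], [501, -172, 205], [494, -174, 204], [479, -505, 20]]
133 [[508, -180, 196], [501, -176, 200], [494, -176, 200], [478, -505, 16]]
134 [[508, -183, 192], [501, -174, 198], [493, -176, 198], [478, -507, 12]]
135 [[508, -182, 190], [501, -175, 195], [493, -176, 194], [478, -510, 6]]
136 [[508, -180, 189], [500, -174, 192], [493, -174, 193], [477, -517, -1]]
137 [[507, -182, 184], [500, -176, 188], [493, -175, 189], [477, -506, 1]]
138 [[507, -186, 180], [500, -177, 185], [492, -176, 186], [477, -500, 1]]
139 [[507, -183, 178], [500, -175, 183], [492, -175, 184], [477, -491, 3]]
140 [[507, -183, 175], [499, -174, 181], [492, -176, 181], [477, -482, 4]]
141 [[507, -181, 174], [499, -175, 178], [492, -172, 180], [477, -474, 5]]
142 [[506, -185, 168], [499, -174, 175]
[... 1766 characters left out ...]
210, 80], [496, -209, 82], [487, -213, 80]]
167 [[512, -299, 18], [503, -210, 77], [495, -208, 79], [487, -212, 77]]
168 [[511, -291, 20], [503, -207, 76], [495, -206, 77], [487, -217, 71]]
169 [[511, -290, 17], [503, -209, 71], [495, -209, 72], [485, -295, 16]]
170 [[511, -291, 13], [503, -203, 72], [495, -212, 67], [485, -289, 16]]
171 [[511, -282, 15], [503, -211, 63], [494, -210, 65], [485, -286, 15]]
172 [[510, -275, 17], [502, -211, 61], [494, -211, 61], [484, -282, 14]]
173 [[510, -270, 16], [502, -216, 54], [494, -217, 54], [484, -275, 15]]
174 [[510, -263, 18], [502, -220, 48], [493, -221, 48], [484, -267, 17]]
175 [[510, -263, 14], [502, -217, 47], [493, -217, 47], [484, -268, 13]]
```

Both frames agree: the real fingertip is about 32 mm higher than the reported z, while x and y match. I open, go lower carefully, and close.

>>> move_arm(
  motion=[
    [0,0,0,0,0,-0.003,0.06],
    [0,0,0,0,0,-0.003,0.06],
    [0,0,0,0,0,-0.003,0.06],
    [0,0,0,-0.0007,0,0.01,0.06],
    [0,0,0,-0.0007,0,0.02,0.06],
    [0,0,0,-0.0007,0,0.028,0.06],
    [0,0,0,-0.0007,0,0.032,0.06],
    [0,0,0,-0.0007,0,0.032,0.06],
  ],
)

```text
clock: 4.25
eef_pos: [497.8, -220.5, -10.9]
tcp_rot: [-3.14, 0.0, 0.022]
contact_force: [0.5, -0.3, 0.7]
opening: 0.701
grasp_force: 0.0
```

```bash
python3 - <<'E'
from h import *
s=sensors.sense();print(s['eef_pos'],s['contact_force'])
p,d=snap('side','s3'); W=world('side',d)
for v in range(164,190,1): print(v,W[v,357:367:3].round(0).astype(int).tolist())
E
```

```text
[ 497.79673643 -220.54856913  -10.87903169] [ 0.53945866 -0.26450241  0.71693479]
164 [[512, -191, 98], [504, -150, 125], [497, -153, 124], [489, -152, 126]]
165 [[512, -190, 96], [504, -151, 122], [497, -153, 122], [489, -153, 122]]
166 [[512, -186, 95], [504, -153, 118], [496, -153, 118], [489, -152, 120]]
167 [[512, -184, 94], [504, -152, 115], [496, -156, 113], [489, -150, 118]]
168 [[511, -295, 17], [504, -155, 111], [496, -155, 111], [488, -152, 114]]
169 [[511, -292, 15], [503, -153, 109], [496, -158, 106], [488, -156, 108]]
170 [[511, -285, 17], [503, -154, 105], [495, -155, 105], [488, -154, 106]]
171 [[511, -282, 15], [503, -157, 100], [495, -154, 103], [488, -154, 103]]
172 [[510, -270, 20], [503, -158, 96], [495, -156, 98], [487, -155, 99]]
173 [[510, -270, 16], [503, -153, 96], [494, -182, 77], [487, -157, 95]]
174 [[510, -264, 17], [502, -171, 81], [494, -172, 81], [487, -158, 92]]
175 [[510, -259, 17], [502, -168, 80], [494, -166, 82], [486, -157, 89]]
176 [[510, -253, 18], [502, -165, 79], [494, -162, 81], [486, -158, 85]]
177 [[509, -246, 19], [502, -161, 78], [494, 
[... 203 characters left out ...]
177, 58], [493, -179, 57], [483, -240, 15]]
181 [[508, -230, 16], [500, -177, 54], [493, -174, 58], [483, -232, 17]]
182 [[508, -222, 18], [500, -177, 51], [492, -176, 53], [483, -229, 16]]
183 [[508, -223, 15], [500, -175, 49], [492, -175, 50], [483, -226, 15]]
184 [[508, -215, 17], [500, -178, 44], [492, -179, 44], [483, -219, 17]]
185 [[508, -213, 15], [500, -177, 41], [491, -177, 42], [482, -216, 15]]
186 [[507, -204, 18], [499, -176, 39], [491, -176, 39], [482, -212, 14]]
187 [[507, -202, 16], [499, -176, 35], [491, -178, 35], [482, -205, 16]]
188 [[507, -197, 16], [499, -184, 26], [491, -181, 29], [482, -198, 18]]
189 [[507, -189, 18], [498, -191, 18], [490, -194, 17], [482, -193, 18]]
```

>>> move_arm(
  motion=[
    [0,0,0,0.001,0,0.004,0.06],
    [0,0,0,0.001,0,0.007,0.06],
    [0,0,0,0.001,0,0.007,0.0],
    [0,0,0,0.001,0,0.007,0.0],
    [0,0,0,0.001,0,0.007,0.0],
    [0,0,0,0.001,0,0.007,0.0],
  ],
  grip_force=60,
)

```text
clock: 5.05
eef_pos: [501.4, -222.1, -14.9]
tcp_rot: [3.14, -0.005, 0.022]
contact_force: [-3.3, -1.4, 25.2]
opening: 0.311
grasp_force: 69.7
```

Gripped at about 27 mm opening. I lift straight up and measure the bar in hand.

>>> move_arm(
  motion=[
    [0,0,0,0,0,-0.01,0.0],
    [0,0,0,0,0,-0.04,0.0],
    [0,0,0,0,0,-0.08,0.0],
    [0,0,0,0,0,-0.12,0.0],
    [0,0,0,0,0,-0.12,0.0],
    [0,0,0,0,0,-0.12,0.0],
  ],
  grip_force=80,
)

```text
clock: 5.8
eef_pos: [498.2, -220.3, 101.8]
tcp_rot: [-3.14, 0.0, 0.022]
contact_force: [-0.2, 0.9, -2.6]
opening: 0.315
grasp_force: 84.3
```

```bash
python3 - <<'E'
from h import *
go(518.4,142.3,110,-.25)
p,d=snap('side','s4'); W=world('side',d); p=p[:,:,::-1]
cv2.imwrite('pics/cr4.png',cv2.resize(p[80:260,290:430],None,fx=3,fy=3,interpolation=cv2.INTER_CUBIC))
E
```

```text
5.8 row [-0.001, 0.001, 0.272] [0.0281, -0.3621, -0.0077] F [-0.2  0.9 -2.6] q [-0.42  0.35  1.89  0.    0.9   1.13]
```

View pics/cr4.png

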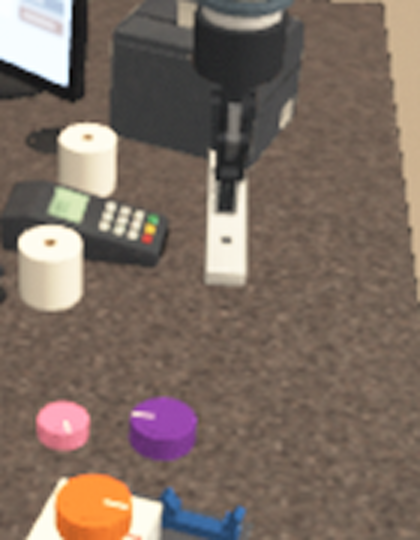

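The bar hangs level in the gripper, with its near end at crop (225,275). I carry it over the notches.

Scaled: 0.272 rad / 3.1416 = 0.0866.

>>> move_arm(
  motion=[
    [0,0,0.0318,0.007,-0.05,-0.008,0.0],
    [0,0,0.0637,0.014,-0.11,-0.008,0.0],
    [0,0,0.0866,0.02,-0.17,-0.008,0.0],
    [0,0,0.0866,0.024,-0.23,-0.008,0.0],
    [0,0,0.0866,0.026,-0.29,-0.008,0.0],
    [0,0,0.0866,0.028,-0.34,-0.008,0.0],
    [0,0,0.0866,0.028,-0.362,-0.008,0.0],
    [0,0,0.0866,0.028,-0.362,-0.008,0.0],
  ],
)

```text
clock: 6.85
eef_pos: [517.9, 142.9, 109.3]
tcp_rot: [3.141, 0.002, -0.248]
contact_force: [-0.9, -0.9, -2.5]
opening: 0.314
grasp_force: 84.8
```

>>> move_arm(
  motion=[
    [0,0,0,0,0,0,0],
    [0,0,0,0,0,0,0],
  ],
)

```text
clock: 7.1
eef_pos: [518.8, 140.7, 110.4]
tcp_rot: [-3.141, 0.0, -0.251]
contact_force: [0.2, -0.2, -2.1]
opening: 0.314
grasp_force: 84.8
```

```bash
python3 - <<'E'
from h import *
go(518.4,142.3,60,-.25)
p,d=snap('side','s5'); W=world('side',d); p=p[:,:,::-1]
q,_=snap('top','t5'); q=q[:,:,::-1]
hsv=cv2.cvtColor(p,cv2.COLOR_BGR2HSV)
m=(W[:,:,2]>112)&(W[:,:,2]<155)&(hsv[:,:,2]>150)&(hsv[:,:,1]<60)
n,l,st,_=cv2.connectedComponentsWithStats(m.astype(np.uint8))
for i in range(1,n):
    if st[i,4]>60:
        P=W[l==i]; print(st[i],np.round(P.mean(0),1),np.median(P[:,2]),cv2.minAreaRect(P[:,:2].astype(np.float32)))
        A=np.c_[P[:,:2]-P[:,:2].mean(0),np.ones(len(P))]; print('plane',np.linalg.lstsq(A,P[:,2],rcond=None)[0])
o=np.zeros((560,800,3),np.uint8)
o[:480,:400]=cv2.resize(p[190:310,300:400],(400,480)); o[:400,400:]=cv2.resize(q[210:310,250:350],(400,400)); cv2.imwrite('pics/cr5.png',o)
E
```

```text
7.1 row [-0.0, 0.0, -0.001] [-0.0008, -0.0015, 0.0504] F [ 0.2 -0.2 -2.1] q [0.26 0.33 1.9  0.   0.91 2.08]
[251  51  63  38 793] [ 792.5 -682.   133.4] 133.22569402430588 ((801.5494384765625, -686.9743041992188), (16.177011489868164, 309.4700927734375), 53.734886169433594)
plane [ -0.86680043  -1.19072681 133.37023809]
[325 206  46  71 923] [519.  172.8 140.4] 141.49612050293695 ((515.7312622070312, 142.6820831298828), (211.65794372558594, 33.4345588684082), 75.69943237304688)
plane [ 9.12073055e-02 -3.66885047e-02  1.40419206e+02]
[ 551  214   78   36 1177] [ 14.   63.9 133.6] 133.71971936544514 ((-4.279945373535156, 61.04779052734375), (60.45329666137695, 162.0106964111328), 89.7470474243164)
plane [ 1.31210780e-02 -1.49864808e-02  1.33631181e+02]
```

View pics/cr5.png

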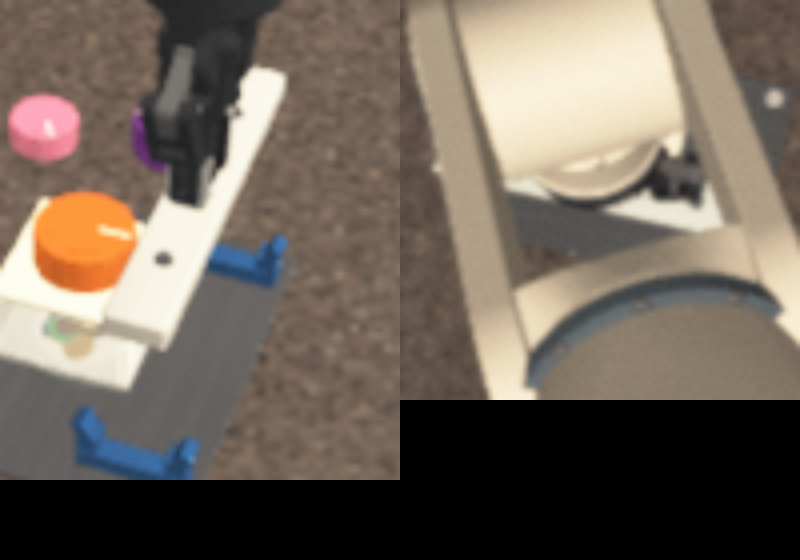

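The bar hangs level and parallel over the posts (near post at crop (135,445), far post at (245,262)). I measure its offset across the notches in the same camera.

```bash
python3 - <<'E'
from h import *
a=-.25; M=np.array([[np.cos(a),np.sin(a)],[-np.sin(a),np.cos(a)]])
for t,n in(('s5','side'),('side0','side'),('top0','top')):
    p=cv2.imread(f'pics/{t}.png'); W=world(n,np.load(f'pics/{t}.npy'))
    m=hsvmask(n,p,(100,120,40),(125,255,255),(215,320,260,380))&(W[:,:,2]>27)&(W[:,:,2]<41)
    P=W[m]; Q=(P[:,:2]-[517.8,142])@M.T
    for s in(Q[:,1]>0,Q[:,1]<0):
        q=Q[s&(abs(Q[:,0])<50)]; print(t,len(q),'x',np.percentile(q[:,0],[2,50,98]).round(1),np.sort(q[:,0])[::4].round(0),'y',np.percentile(q[:,1],[2,98]).round(1))
W=world('side',np.load('pics/s5.npy')); p=cv2.imread('pics/s5.png'); h=cv2.cvtColor(p,cv2.COLOR_BGR2HSV)
r=np.zeros((480,640),bool); r[206:278,320:375]=1
P=W[r&(W[:,:,2]>137)&(W[:,:,2]<150)&(h[:,:,2]>150)&(h[:,:,1]<60)]
Q=(P[:,:2]-[517.8,142])@M.T
for lo in range(-105,105,30):
    k=(Q[:,1]>lo)&(Q[:,1]<lo+30)
    if k.sum()>5: print(lo,k.sum(),np.percentile(Q[k,0],[2,50,98]).round(1),P[k,2].mean().round(1))
print(np.percentile(Q[:,1],[1,99]))
E
```

```text
s5 79 x [-31.4  20.5  30.9] [-32. -30. -29. -28. -27. -26. -25. -23. -21. -19.  21.  22.  23.  25.
  26.  27.  27.  28.  29.  31.] y [77.1 91.4]
s5 24 x [-32.8 -28.8 -21.6] [-33. -31. -30. -29. -26. -24.] y [-87.2 -72.6]
side0 77 x [-31.2  20.7  32.2] [-32. -30. -29. -28. -27. -26. -24. -22. -20.  20.  21.  23.  24.  25.
  26.  27.  28.  29.  30.  33.] y [78.4 90.7]
side0 53 x [-33.   18.1  28. ] [-33. -32. -30. -29. -27. -25. -23.  19.  21.  23.  24.  25.  26.  29.] y [-85.  -71.9]
top0 41 x [-30.6  21.3  32.8] [-31. -29. -26. -21. -19.  21.  24.  26.  28.  31.  34.] y [77.3 86.9]
top0 37 x [-31.6  20.8  31.6] [-32. -30. -26. -23.  19.  23.  25.  27.  29.  32.] y [-86.3 -75.7]
-105 75 [-18.3  -9.2   0.4] 142.0
-75 72 [-18.3 -11.5  -2.4] 141.4
-45 51 [-18.5 -13.9  -6.7] 141.6
-15 53 [-18.2 -13.8  -8.8] 141.5
15 166 [-17.8  -3.4  13.4] 141.8
45 161 [-18.2  -3.4  12.3] 141.7
75 213 [-18.2  -3.1  13.4] 141.4
[-102.10685014  104.00806394]
```

Scaled: 0.006 rad / 3.1416 = 0.0019.

>>> move_arm(
  motion=[
    [0,0,0.0019,0.0018,0,0.03,0],
    [0,0,0.0019,0.0018,0,0.06,0],
    [0,0,0.0019,0.0018,0,0.078,0],
    [0,0,0.0019,0.0018,0,0.078,0],
    [0,0,0.0019,0.0018,0,0.078,0],
  ],
)

```text
clock: 7.82
eef_pos: [521.6, 141.5, 33.7]
tcp_rot: [-3.14, -0.001, -0.256]
contact_force: [-1.1, -0.3, -1.6]
opening: 0.312
grasp_force: 84.8
```

```bash
python3 - <<'E'
from h import *
go(518.4,142.3,2,-.256)
p,d=snap('side','s6'); W=world('side',d); p=p[:,:,::-1]
h=cv2.cvtColor(p,cv2.COLOR_BGR2HSV)
a=-.25; M=np.array([[np.cos(a),np.sin(a)],[-np.sin(a),np.cos(a)]])
r=np.zeros((480,640),bool); r[206:320,315:385]=1
P=W[r&(W[:,:,2]>54)&(W[:,:,2]<75)&(h[:,:,2]>150)&(h[:,:,1]<60)]
Q=(P[:,:2]-[517.8,142])@M.T; k0=abs(Q[:,0])<22; Q=Q[k0];P=P[k0]
for lo in range(-105,105,30):
    k=(Q[:,1]>lo)&(Q[:,1]<lo+30)
    if k.sum()>5: print(lo,k.sum(),np.percentile(Q[k,0],[2,50,98]).round(1),P[k,2].mean().round(1))
print(np.percentile(Q[:,1],[1,99]))
cv2.imwrite('pics/cr6.png',cv2.resize(p[205:325,295:395],(500,600),interpolation=cv2.INTER_CUBIC))
E
```

```text
7.83 row [-0.002, -0.001, -0.0] [-0.0033, 0.0001, 0.0317] F [-1.1 -0.3 -1.6] q [0.26 0.44 1.94 0.   0.75 2.09]
-105 70 [-16.3  -8.6   1.4] 64.1
-75 75 [-16.4  -9.8  -0.6] 64.2
-45 54 [-16.3 -12.   -5. ] 63.9
-15 66 [-16.1 -10.7  21.3] 64.0
15 184 [-16.    0.6  21.6] 64.4
45 174 [-15.6  -0.6  17.2] 64.7
75 218 [-15.6  -1.4  15.8] 64.1
[-99.90025086 105.98285317]
```

View pics/cr6.png

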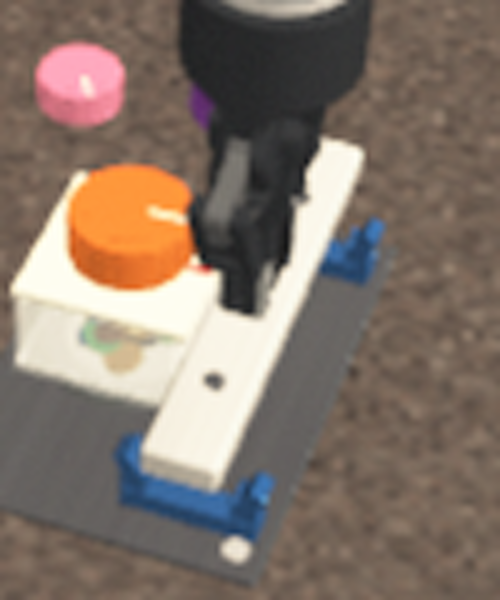

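The bar sits above both notches, centred within about 0.5 mm (near end at crop (185,465) between the ears). I lower it to the floors.

>>> move_arm(
  motion=[
    [0,0,0,-0.0003,0,0.008,0],
    [0,0,0,-0.0003,0,0.016,0],
    [0,0,0,-0.0003,0,0.022,0],
    [0,0,0,-0.0003,0,0.027,0],
    [0,0,0,-0.0003,0,0.03,0],
    [0,0,0,-0.0003,0,0.031,0],
  ],
)

```text
clock: 8.62
eef_pos: [520.4, 141.5, 2.3]
tcp_rot: [-3.141, 0.0, -0.256]
contact_force: [-5.1, -0.7, 14.9]
opening: 0.314
grasp_force: 87.3
```

```bash
cat > bar.py <<'E'
from h import *
import sys
def bar(tag,lo=25,hi=40):
    p,d=snap('side',tag); W=world('side',d); p=p[:,:,::-1]; h=cv2.cvtColor(p,cv2.COLOR_BGR2HSV)
    a=-.255; M=np.array([[np.cos(a),np.sin(a)],[-np.sin(a),np.cos(a)]])
    r=np.zeros((480,640),bool); r[206:330,315:385]=1
    P=W[r&(W[:,:,2]>lo)&(W[:,:,2]<hi)&(h[:,:,2]>150)&(h[:,:,1]<60)]
    Q=(P[:,:2]-[517.8,142])@M.T; k0=abs(Q[:,0])<20; Q=Q[k0];P=P[k0]
    for l in range(-105,105,30):
        k=(Q[:,1]>l)&(Q[:,1]<l+30)
        if k.sum()>5: print(l,k.sum(),np.percentile(Q[k,0],[2,50,98]).round(1),np.median(P[k,2]).round(1))
    print(np.percentile(Q[:,1],[1,99])); return p
E
python3 -c "
from bar import *
go(518.4,142.3,2,-.256); bar('s7')"
```

```text
8.62 row [-0.001, 0.0, -0.0] [-0.0022, -0.0002, 0.0003] F [-5.1 -0.7 14.9] q [0.26 0.49 1.96 0.   0.69 2.09]
-105 69 [-18.7  -8.8   0.9] 33.7
-75 67 [-17.1 -10.8  -1.6] 33.6
-45 51 [-17.2 -13.3  -5.3] 33.6
-15 52 [-17.2 -12.7  15.4] 33.3
15 157 [-17.1  -2.7  15.8] 33.5
45 166 [-17.   -1.9  15.2] 33.7
75 206 [-18.3  -2.8  13.8] 33.1
[-98.30978465 105.27204423]
```

Seated: bar top at 33.5 mm against 33 expected. I let go and rise.

>>> move_arm(
  motion=[
    [0,0,0,0,0,-0.001,0.05],
    [0,0,0,0,0,-0.001,0.05],
    [0,0,0,0,0,-0.001,0.05],
    [0,0,0,0,0,-0.02,0.05],
    [0,0,0,0,0,-0.06,0.05],
    [0,0,0,0,0,-0.1,0.0854],
    [0,0,0,0,0,-0.1,0.0854],
    [0,0,0,0,0,-0.1,0.0854],
  ],
)

```text
clock: 9.68
eef_pos: [520.2, 141.3, 101.5]
tcp_rot: [-3.141, -0.0, -0.256]
contact_force: [-0.1, 0.7, 0.3]
opening: 0.997
grasp_force: 0.0
```

```bash
python3 - <<'E'
from bar import *
p=bar('s8'); W=world('side',np.load('pics/s8.npy'))
z=np.zeros((480,640),bool); z[225:280,290:350]=1; C=W[z&(W[:,:,2]>86)&(W[:,:,2]<96)]; print('cap side',cv2.minEnclosingCircle(C[:,:2].astype(np.float32)),C.mean(0))
go(576.2,128,100,-.26)
E
```

```text
-105 119 [-17.4  -2.   14.9] 33.7
-75 130 [-16.7  -2.1  14.7] 33.7
-45 77 [-17.1  -9.4  14.6] 33.4
-15 89 [-17.   -9.2  16.9] 33.5
15 166 [-17.2  -1.3  15.5] 33.6
45 163 [-17.   -2.8  15.1] 33.3
75 208 [-18.1  -1.8  14. ] 33.1
[-100.31978987  105.23319234]
cap side ((576.5370483398438, 127.47653198242188), 28.905241012573242) [576.44232414 130.01975728  91.07411171]
9.72 row [-0.0, 0.001, 0.004] [0.058, -0.0015, 0.0008] F [-0.5  0.1 -0.2] q [0.26 0.34 1.91 0.   0.9  2.09]
```

Scaled: 0.644 rad / 3.1416 = 0.205.

>>> move_arm(
  motion=[
    [0,0,0.0573,0.03,0,0,0.0854],
    [0,0,0.1146,0.06,-0.001,0,0.0854],
    [0,0,0.1719,0.06,-0.001,0,0.0854],
    [0,0,0.205,0.06,-0.001,0,0.0854],
    [0,0,0.205,0.06,-0.001,0,0.0854],
    [0,0,0.205,0.06,-0.001,0,0.0854],
  ],
)

```text
clock: 10.48
eef_pos: [578.2, 127.1, 101.0]
tcp_rot: [3.141, 0.001, -0.898]
contact_force: [-0.8, 0.2, -0.3]
opening: 0.998
grasp_force: 0.0
```

```bash
python3 - <<'E'
from bar import *
s=sensors.sense(); print(s['eef_pos'],s['tcp_rot'])
p,d=snap('side','s9'); W=world('side',d); p=p[:,:,::-1]; h=cv2.cvtColor(p,cv2.COLOR_BGR2HSV)
z=np.zeros((480,640),bool); z[190:300,260:390]=1
P=W[z&(W[:,:,2]>128)&(W[:,:,2]<165)&(h[:,:,2]<140)]
a=s['tcp_rot'][2]; Q=P[:,:2]-s['eef_pos'][:2]; X=Q@[np.cos(a),np.sin(a)]; Y=Q@[np.sin(a),-np.cos(a)]
for k in(Y>20,Y<-20): print(k.sum(),'x',np.percentile(X[k],[2,25,50,75,98]).round(1),'y',np.percentile(Y[k],[2,50,98]).round(1),'z',np.percentile(P[k,2],[1,5,50]).round(1))
cv2.imwrite('pics/cr7.png',cv2.resize(p[170:320,250:400],(600,600),interpolation=cv2.INTER_CUBIC))
E
```

```text
[578.24073552 127.11256565 101.04503476] [ 3.14133109e+00  1.01050790e-03 -8.97813348e-01]
51 x [-12.2  -7.9  -3.4   4.1   9.2] y [42.2 43.8 55.5] z [146.6 147.4 155.9]
32 x [-9.5 -8.2 -6.7 -4.9  5.3] y [-55.7 -52.5 -47.2] z [145.4 149.4 158.6]
```

View pics/cr7.png

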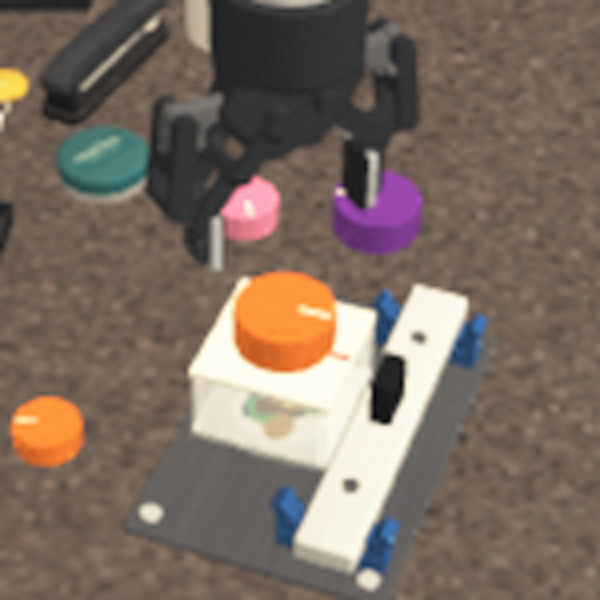

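The bar lies in both notches and the fingers straddle the cap, with tips at crop (215,265) and (365,205). The open tips are 45 mm above the reported z, i.e. the 13 mm swing plus 32. I descend and grip the cap.

>>> move_arm(
  motion=[
    [0,0,0,0,0.001,0.04,0.0854],
    [0,0,0,0,0.001,0.06,0.0854],
    [0,0,0,0,0.001,0.07,0.0854],
    [0,0,0,0,0.001,0.07,0.0854],
    [0,0,0,0,0.001,0.07,0.03],
    [0,0,0,0,0.001,0.07,0.03],
    [0,0,0,0,0.001,0.07,0.03],
    [0,0,0,0,0.001,0.07,0.03],
  ],
  grip_force=80,
)

```text
clock: 11.52
eef_pos: [578.9, 126.7, 33.5]
tcp_rot: [-3.139, -0.001, -0.9]
contact_force: [-0.4, -1.3, 7.7]
opening: 0.638
grasp_force: 82.6
```

Scaled: -0.52 rad / 3.1416 = -0.1655.

>>> move_arm(
  motion=[
    [0,0,-0.0159,0,0,-0.0015,0.03],
    [0,0,-0.0414,0,0,-0.002,0.03],
    [0,0,-0.0668,0,0,-0.0025,0.03],
    [0,0,-0.0923,0,0,-0.003,0.03],
    [0,0,-0.1178,0,0,-0.0032,0.03],
    [0,0,-0.1432,0,0,-0.0035,0.03],
    [0,0,-0.1655,0,0,-0.0038,0.03],
    [0,0,-0.1655,0,0,-0.0038,0.03],
  ],
  grip_force=100,
)

```text
clock: 12.52
eef_pos: [578.7, 126.6, 35.9]
tcp_rot: [-3.14, -0.001, -0.381]
contact_force: [3.2, 0.1, -6.8]
opening: 0.623
grasp_force: 106.2
```

```bash
python3 - <<'E'
from bar import *
s=sensors.sense(); print(s['eef_pos'],s['tcp_rot'],s['contact_force'],s['wrist_torque'],s['qpos'].round(2))
p=bar('s10'); W=world('side',np.load('pics/s10.npy'))
z=np.zeros((480,640),bool); z[240:320,280:345]=1
J=W[z&(W[:,:,2]>58)&(W[:,:,2]<69)]; print('jar',len(J),np.median(J[:,2]),cv2.minAreaRect(J[:,:2].astype(np.float32)))
cv2.imwrite('pics/cr8.png',cv2.resize(p[200:310,280:390],(600,600),interpolation=cv2.INTER_CUBIC))
E
```

```text
[578.69561183 126.61390229  35.89810158] [-3.13993369e+00 -1.41068877e-03 -3.80671118e-01] [ 3.2154376   0.06453872 -6.7670113 ] [-0.09550962 -0.72633494 -0.11179316] [0.21 0.5  1.83 0.   0.81 2.16]
-105 118 [-18.7  -3.1  12.6] 33.4
-75 130 [-18.4  -4.   12.9] 33.6
-45 70 [-18.2 -11.7   0.6] 33.5
-15 87 [-18.2 -10.4  14. ] 33.1
15 183 [-18.1  -1.6  17.8] 33.7
45 161 [-17.7  -3.3  14.1] 33.8
75 210 [-18.5  -3.3  13.5] 33.2
[-101.06580466  104.83590728]
jar 502 65.48630765476435 ((574.899169921875, 136.54776000976562), (97.31390380859375, 80.738037109375), 13.105319023132324)
```

View pics/cr8.png

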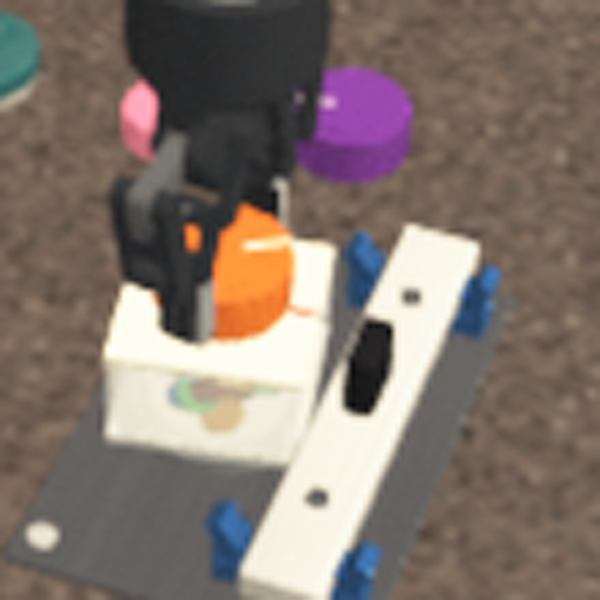

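The jar has turned against the bar and the bar is still seated. The stripe at (270,243) has moved away from the jar's red mark at (300,312). I keep turning.

Scaled: -0.78 rad / 3.1416 = -0.2483.

>>> move_arm(
  motion=[
    [0,0,-0.0318,0,0,0,0.03],
    [0,0,-0.0637,0,0,0,0.03],
    [0,0,-0.0955,0,0,0,0.03],
    [0,0,-0.1337,0,0,0,0.03],
    [0,0,-0.1719,0,0,0,0.03],
    [0,0,-0.2101,0,0,0,0.03],
    [0,0,-0.2483,0,0,0,0.03],
    [0,0,-0.2483,0,0,0,0.03],
  ],
)

```text
clock: 13.58
eef_pos: [578.5, 126.8, 36.4]
tcp_rot: [-3.141, -0.002, 0.398]
contact_force: [1.2, -0.5, 1.3]
opening: 0.629
grasp_force: 106.9
```

```bash
python3 - <<'E'
from bar import *
s=sensors.sense(); print(s['eef_pos'],s['tcp_rot'],s['contact_force'],s['wrist_torque'],s['grasp_force'])
p=bar('s11')
cv2.imwrite('pics/cr9.png',cv2.resize(p[200:310,280:390],(600,600),interpolation=cv2.INTER_CUBIC))
E
```

```text
[578.51799433 126.75242597  36.3821365 ] [-3.14117366e+00 -1.91416418e-03  3.97935603e-01] [ 1.23253795 -0.50106363  1.28619364] [ 0.03724986 -0.24825607  0.00972663] 106.94207940789966
-105 123 [-18.8  -2.9  12.9] 33.7
-75 129 [-18.4  -4.4  12.9] 33.9
-45 70 [-18.4 -11.9   0.9] 33.4
-15 81 [-18.2 -11.5  13.8] 33.2
15 179 [-17.8  -1.8  18.3] 33.9
45 163 [-18.1  -2.5  13.8] 33.7
75 213 [-18.5  -3.4  13.7] 33.3
[-100.33809373  104.96935497]
```

View pics/cr9.png

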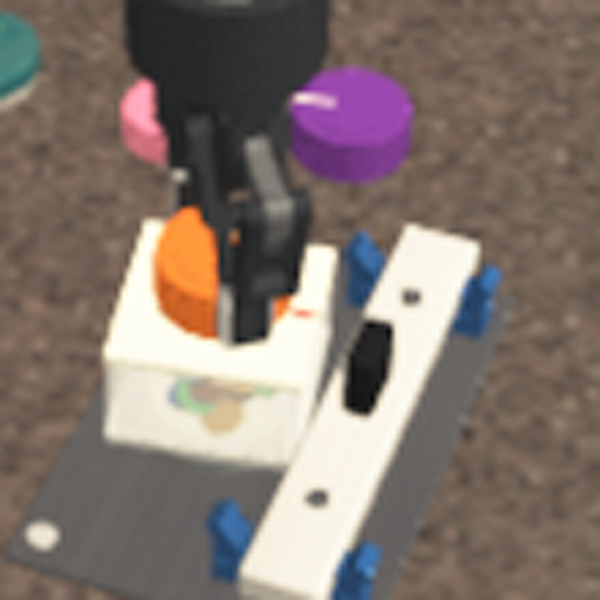

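Turned 1.3 rad in all with the moment now near zero, so the thread is free. The jar and bar have not moved since the last picture. I lift a little and check the force.

>>> move_arm(
  motion=[
    [0,0,0,0,0,-0.003,0.03],
    [0,0,0,0,0,-0.006,0.03],
    [0,0,0,0,0,-0.006,0.03],
  ],
)

```text
clock: 14.0
eef_pos: [578.1, 126.7, 42.0]
tcp_rot: [-3.141, -0.001, 0.399]
contact_force: [0.0, 0.1, -0.6]
opening: 0.625
grasp_force: 106.9
```

Free, with no pull on the jar. I lift it off.

>>> move_arm(
  motion=[
    [0,0,0,0,0,-0.01,0.03],
    [0,0,0,0,0,-0.02,0.03],
    [0,0,0,0,0,-0.03,0.03],
    [0,0,0,0,0,-0.037,0.03],
    [0,0,0,0,0,-0.04,0.03],
    [0,0,0,0,0,-0.04,0.03],
    [0,0,0,0,0,-0.04,0.03],
    [0,0,0,0,0,-0.04,0.03],
  ],
)

```text
clock: 15.0
eef_pos: [577.8, 126.5, 81.4]
tcp_rot: [-3.141, -0.0, 0.4]
contact_force: [-0.2, 0.2, -1.0]
opening: 0.631
grasp_force: 106.8
```

```bash
python3 - <<'E'
from bar import *
s=sensors.sense(); print(s['eef_pos'],s['tcp_rot'],s['contact_force'],s['qvel'].round(3))
p=bar('s12'); W=world('side',np.load('pics/s12.npy'))
m=hsvmask('side',p,(3,150,120),(15,255,255),(180,290,280,350)); P=W[m]; P=P[P[:,2]<200]; print('cap',np.percentile(P,[2,50,98],0).round(1))
T=P[P[:,2]>np.percentile(P[:,2],90)-4]; print(T.mean(0))
cv2.imwrite('pics/cr10.png',cv2.resize(p[180:310,270:400],(600,600),interpolation=cv2.INTER_CUBIC))
E
```

```text
[577.81847215 126.54214912  81.35227889] [-3.14088305e+00 -3.25294928e-04  3.99855105e-01] [-0.17227641  0.24494147 -0.99461449] [ 0.002 -0.    -0.001 -0.001  0.001 -0.002]
-105 120 [-18.5  -3.5  12.6] 33.5
-75 133 [-18.3  -2.8  13.6] 33.7
-45 69 [-18.5 -12.4  -1.8] 33.2
-15 82 [-18.4 -10.8  13.6] 33.8
15 181 [-18.   -2.1  18.8] 33.5
45 165 [-17.9  -2.1  14.3] 33.4
75 204 [-18.2  -3.   13.4] 33.3
[-101.68413898  105.08718569]
cap [[551.1 105.2  91.4]
 [587.7 142.  138. ]
 [601.8 161.8 166.6]]
[588.5703078  134.95806454 141.23669662]
```

View pics/cr10.png

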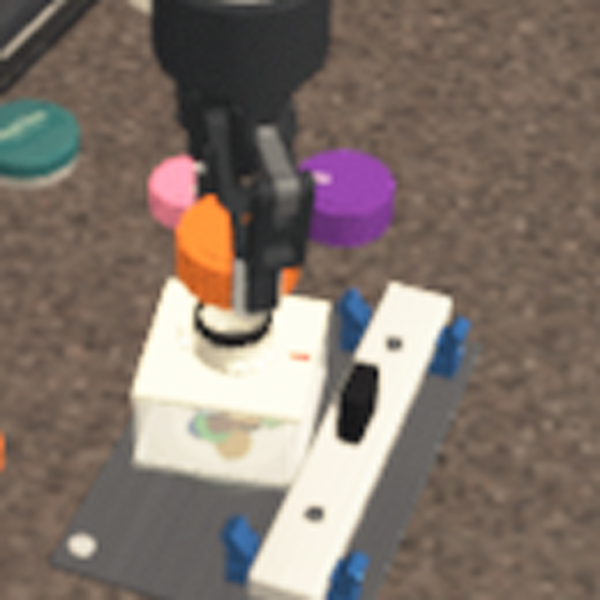

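The cap is held level over the neck with its lower edge about 25 mm above the mouth (black seal at crop (232,325)). The bar is in both notches and the jar is upright.

```bash
python3 -c "
from rig import order
print(order.sign_off())"
```

```text
the job is handed in; nothing more can be done
None
```

I handed the job in at 15 s of the 56 s limit: the bar lies in both notches, the orange cap is unscrewed and held level about 25 mm above the jar's mouth, and the jar stands upright in its stand; the hand-in gave no verdict.

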